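# Hook the baffle filter into the fume extractor and snap it home

## Robot

A 6-joint arm with a two-finger parallel gripper is mounted at the origin on a cart in front of the work surface, level with it; the furniture and walls round the work are solid. World frame = base frame: x ahead of the robot, y to its left, z up, the work surface at z = 0. Lengths are in m, angles in rad, forces in N, time in s.
With the tool pointing down it reaches from about 0.325 to 1 m from the base axis. Payload 5.1 kg.
Tool frame: the origin (TCP) lies midway between the tips of the shut fingers; the grasp point (between the pads) lies 19 mm behind it; z points along the fingers, y is the line along which they close (so a half turn about z gives the same grasp; the last joint's range is limited). The gripper opens to 85 mm and grips with 20 to 120 N. Pads are 22 mm wide; open, the fingers measure 114 mm over their backs; the gripper's body (76 mm by 85 mm) begins 54 mm behind the grasp point. The pads swing forward as they close: fully open they stand 13 mm farther back than shut.
Start: joints at [1.187, 0.124, 1.65, -0, 1.367, -0.083], TCP at [0.193, 0.621, 0.231] pointing down, gripper open.
Joint ranges: [-2.61, 2.61], [-1.02, 2.33], [0.03, 2.71], [-1.35, 4.49], [0.32, 2.68], [-2.91, 2.91]. Speed limits (rad/s): [2.57, 2.57, 3.14, 3.14, 3.14, 3.14].

## Interface

Orientations are given as a unit quaternion [w, x, y, z].
In Python, from station import * gives the robot as it stands.
- The arm moves only by the tool jog_arm, never from a script. Its argument "steps" is a list of rows, each a list of 7 numbers: the shift along the tool's x, y, z in mm, then the turn, a rotation vector about the tool's x, y, z in degrees, then the opening in per cent of the stroke, from 0 (shut) to 100 (fully open). In form: [[x, y, z, ax, ay, az, grip], ...]. A call has 1 to 20 rows; each row shifts and turns the commanded pose from where the row before left it, along the tool's axes as they then stand; what a row does not reach is not made up. A row lasts 1/8 s, in which the tool goes at most 62.5 mm and 10.7 degrees, less where a joint would pass 70% of its speed; a pose out of reach is approached as far as the arm can. A call with a gripper value outside its range is refused whole. The fingers move at their own pace and stop on an object; the grip force is fixed at half the most. Time passes only in rows, so rows that do not move let the fingers close. It gives the time, the measured TCP pose, the force, the opening and the grip force at its end, in the units of the state.
- observe(): the state, without advancing time (a new reading comes with each control period).
- camera(name): name is "scene" or "top"; returns a dict with "color" (480x640x3 uint8, red, green, blue), "fovy" (degrees; the focal length in pixels is half the picture's height over the tangent of half this angle, whatever the lens; pixels are square), "cx", "cy" (the principal point, pixels), "dist_coeffs" ([k1, k2, p1, p2, k3] as OpenCV has them; the pictures are not rectified), "extrinsics" (4x4, takes a point from camera to world coordinates). Camera axes: x right, y up, looking along -z (the intrinsics and any distortion apply to the point x, -y, -z); pixel columns grow to the right and rows downward; lengths in m; the calibration is good to about 2 mm. A picture is of the moment at which its call begins. There is no depth.
- finish_job(): hands the job in; it is judged then, once.
Trained networks look in the newest picture that a camera, given by its name, has taken for a name from the list of things; names that differ only in an ending like _2 or _b are one class to them, and where a whole thing is asked for, a point or a joint stands for the part that bears it (a point fixed in the world has none). Each returns a list of dicts, best first, with "p" (0 to 1); they miss things now and then, are a little off and sometimes report something else, mostly with a low value. They report only what shows in the picture. A call takes as long as a camera call.
- cut_out(camera, target): "region" (480x640 bool, what is visible of it) and "rect" ([left, top, width, height] in pixels, round what is visible of it).
The state is a dict: "clock": time; "joints": joint angles; "qd": joint speeds; "tau": joint torques, N m; "ee_pos": TCP position; "ee_rot": TCP orientation; "force": force on the tool from outside, world axes, zero at the start; "torque": the same for the moment, N m; "gripper_width": finger opening in m; "finger_force": force on a finger pad.
Only numpy, scipy, OpenCV 4.12 (cv2) and the standard library are available. Lean on these libraries where they do the work, as an engineer would, in place of code of your own. Each camera call takes 0.05 s, during which the arm holds its last target. There are 200 camera calls.

## Task

Fit the loose metal baffle filter into the seat on top of the bench fume extractor: hook its two tabs under the retaining lip, then swing the other end down until the orange spring catch snaps over its edge and the filter lies flat and fully home in the seat. Work gently, feel your way and do not force it, since tabs and lip bend beyond about 25 N; then let go and leave the other things on the bench where they are.

Things in the scene. Friction and masses are not known exactly. Their poses are not given: they have to be found in the camera images.
- extractor: low fume extractor, grey box with white lid, 250 x 156 x 70 mm, fixed; switch and knob on its -x end, outlet spigot on its +x end. Origin: centre of its underside, z up; +x points to the retaining lip, -x to the orange catch. The grey filter seat on its lid is clamped in slotted holes and sits anywhere from 18 mm towards -x to 18 mm towards +x of mid-lid: not measured, to be seen or felt
- seat_middle (a point): point over the middle of the extractor's lid at the height of the seat's rubber-sealed ledge (76 mm over the underside), on which the filter rests. With the seat in mid-lid, along x from here: front wall's inner face -77 mm (9.5 mm high over the ledge), back wall under the lip +95 mm, both rigid, so the filter has 4 mm play. Side walls at y = 55 and -55 mm, 6.5 mm high
- lip_nose (a point): where the lip's lower front edge is with the seat in mid-lid (82 mm from seat_middle along x; true place up to 18 mm off either way along x). The lip is a rigid overhang across the seat, underside 8.5 mm, top 13.5 mm over the ledge; the channel under it reaches 13 mm behind the nose; from 40 mm before the nose on, the floor between the side ledges lies 6 mm below the ledge
- filter: loose aluminium baffle filter, rigid frame 150 x 104 x 12 mm (x, y, z), 0.2 to 0.4 kg, on the bench. Origin: centre of its underside, z up. Two tabs on its +x end belong under the lip; its -x end goes under the catch. With the catch end up by about 18 degrees and its lower +x edge at ledge height the tabs enter the channel with 3 mm room over and under; it turns down about its lower +x edge
- filter_grip (a point): on the blue grip rib standing on the filter, 31 mm above the underside at filter x = -15 mm. The rib is solid, 12 mm thick along x, 56 mm long along y, its top 38 mm over the underside; pinch it across the 12 mm
- filter_tabs (a point): middle of the line between the tips of the two tabs: filter x = 93 mm, 5 mm above the underside. Each tab is 26 mm wide (at y = 30 and -30 mm), 4 mm thick and stands out 18 mm from the frame's +x edge
- catch (a joint): orange spring catch, 36 mm wide, on the seat's front wall; 0 m = home, grows as it is pushed outwards (to extractor -x), at most 0.012; springs back by itself. Nose 6.5 mm inside the wall, underside 13.4 mm over the ledge, bevel above it up to 29 mm. The filter's edge pressed down on the bevel drives it out 3 to 8 mm, with 6 to 11 N at the grip, and it snaps back over the edge
- screw_jar: bystander: white round screw-top jar, 70 mm wide, 58 mm high; origin under its centre
- heat_tape: bystander: roll of amber tape lying flat, 74 mm wide, 19 mm high; origin under its centre
- screwdriver: bystander: red-handled screwdriver, 203 mm long; origin under its middle
- ir_thermometer: bystander: blue infrared thermometer, 132 x 114 x 36 mm; origin under its middle

How it is judged:
By the outcome, as a careful person would: the job done as asked, in the order asked, and still so for the second after the job is handed in, with the robot touching nothing.
It also fails if it takes over 51 s, if anything falls off the work surface, if the arm or the gripper's body presses on something with over 40 N, if the wrist force passes 120 N, or if a joint passes its speed limit or range.

## Working session

There is one attempt and no reset: what is moved stays moved. The work goes in short steps, Python scripts to look and compute and a tool call to move; the robot and the scene stay as the last step left them, time stands still between calls to the robot, and variables do not carry over. Pictures are saved under pics/ and viewed, at most 10 in all, crops included, and the job is handed in when it is done.

Besides the shell and the picture viewer there is one more tool, called by a JSON object that holds its "name" and its "arguments". jog_arm: Moves the arm, as the interface text tells. Its arguments: {"type":"object","properties":{"steps":{"type":"array"}},"required":["steps"]}

```bash
mkdir -p pics; ls
cat > h.py <<'E'
from station import *
import numpy as np, cv2
def K(c):
    f=240/np.tan(np.radians(c["fovy"])/2)
    return np.array([[f,0,c["cx"]],[0,f,c["cy"]],[0,0,1]])
def toworld(c,px,z):
    u=cv2.undistortPoints(np.array(px,float).reshape(-1,1,2),K(c),np.array(c["dist_coeffs"],float)).reshape(-1,2)
    E=np.array(c["extrinsics"]); d=np.c_[u[:,0],-u[:,1],-np.ones(len(u))]@E[:3,:3].T
    o=E[:3,3]; return o+d*((z-o[2])/d[:,2])[:,None]
def proj(c,P):
    E=np.linalg.inv(np.array(c["extrinsics"])); q=np.atleast_2d(P)@E[:3,:3].T+E[:3,3]
    q=q*[1,-1,-1]
    return cv2.projectPoints(q,np.zeros(3),np.zeros(3),K(c),np.array(c["dist_coeffs"],float))[0].reshape(-1,2)
E
cat > a.py <<'E'
from h import *
for n in ["scene","top"]:
    c=camera(n); cv2.imwrite(f"pics/{n}0.png",c["color"][...,::-1])
    print(n,np.round(c["extrinsics"],3).tolist(),c["fovy"])
    for t in ["extractor","filter","filter_grip","catch","filter_tabs","screw_jar","heat_tape","screwdriver","ir_thermometer"]:
        r=cut_out(n,t)
        print(t,[(round(x["p"],2),np.round(x["rect"]).tolist()) for x in r[:2]])
        if r and n=="top" and t in("extractor","filter"):
            m=r[0]["region"].astype(np.uint8); cs=max(cv2.findContours(m,0,1)[0],key=cv2.contourArea)
            z=.076 if t=="extractor" else .012
            w=toworld(c,cs.reshape(-1,2),z)[:,:2]
            print(t,cv2.minAreaRect(w.astype(np.float32)*1000))
o=observe(); print(o["clock"],o["ee_pos"],o["ee_rot"],o["force"])
E
python3 a.py
```

```text
pics
scene [[0.611, 0.583, -0.535, -0.059], [-0.791, 0.452, -0.411, -0.496], [0.002, 0.675, 0.738, 0.971], [0.0, 0.0, 0.0, 1.0]] 51.50473241701985
extractor [(0.78, [320.0, 231.0, 118.0, 107.0]), (0.65, [250.0, 180.0, 53.0, 26.0])]
filter [(0.9, [206.0, 217.0, 71.0, 53.0])]
filter_grip [(0.92, [205.0, 218.0, 72.0, 50.0])]
catch [(0.63, [392.0, 247.0, 20.0, 15.0]), (0.6, [321.0, 232.0, 116.0, 107.0])]
filter_tabs [(0.83, [206.0, 215.0, 71.0, 54.0])]
screw_jar [(0.58, [408.0, 350.0, 43.0, 45.0])]
heat_tape [(0.78, [164.0, 212.0, 28.0, 21.0])]
screwdriver [(0.56, [252.0, 179.0, 35.0, 21.0])]
ir_thermometer [(0.83, [426.0, 236.0, 46.0, 50.0])]
top [[0.021, 0.988, -0.153, 0.335], [-1.0, 0.023, 0.01, 0.0], [0.014, 0.153, 0.988, 1.568], [0.0, 0.0, 0.0, 1.0]] 42.71754837189894
extractor [(0.67, [342.0, 173.0, 68.0, 117.0])]
extractor ((574.9349365234375, -186.15411376953125), (157.96726989746094, 275.95977783203125), 87.27095794677734)
filter [(0.66, [199.0, 226.0, 58.0, 70.0])]
filter ((499.8814392089844, 184.14178466796875), (109.50271606445312, 170.4215087890625), 73.90538787841797)
filter_grip [(0.91, [198.0, 222.0, 57.0, 75.0])]
catch [(0.68, [371.0, 186.0, 14.0, 14.0]), (0.28, [436.0, 262.0, 34.0, 30.0])]
filter_tabs [(0.91, [200.0, 223.0, 54.0, 74.0])]
screw_jar [(0.95, [434.0, 263.0, 36.0, 28.0])]
heat_tape [(0.58, [133.0, 262.0, 34.0, 34.0])]
screwdriver [(0.86, [178.0, 180.0, 40.0, 15.0])]
ir_thermometer [(0.95, [378.0, 135.0, 46.0, 57.0])]
1.0 [0.19260297 0.62079442 0.23132255] [ 7.56872729e-06  1.49834057e-01  9.88711159e-01 -1.03723533e-05] [ 0.21769864  0.12711418 -0.30369271]
```

Run:
```python
import cv2
t=cv2.imread("pics/top0.png"); s=cv2.imread("pics/scene0.png")
a=cv2.resize(t[165:305,335:435],None,fx=4,fy=4,interpolation=2); b=cv2.resize(t[205:305,195:265],None,fx=5.6,fy=5.6,interpolation=2)
cv2.imwrite("pics/t1.png",cv2.hconcat([a,b]))
a=cv2.resize(s[220:350,310:450],None,fx=3,fy=3,interpolation=2); b=cv2.resize(s[200:280,190:280],None,fx=390/80,fy=390/80,interpolation=2)
b=cv2.resize(b,(370,330)); a=cv2.resize(a,(420,330)); cv2.imwrite("pics/s1.png",cv2.hconcat([a,b]))
```

```text
(no output)
```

View pics/t1.png

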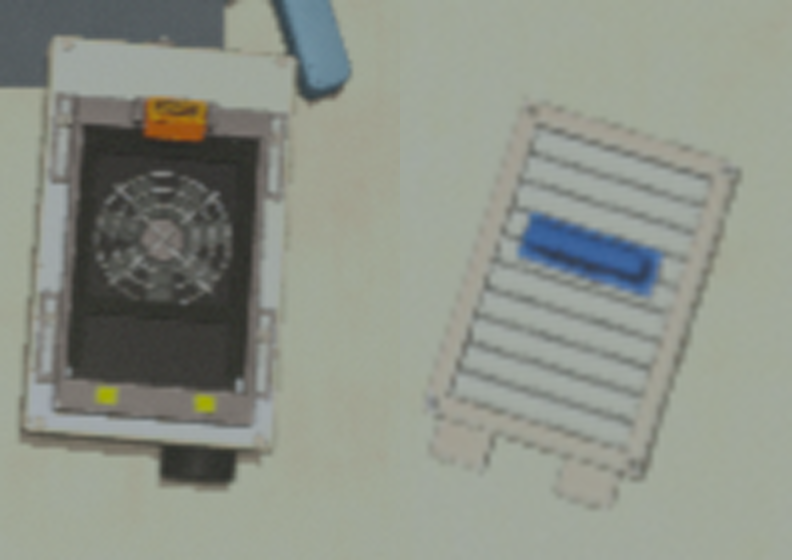

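View pics/s1.png

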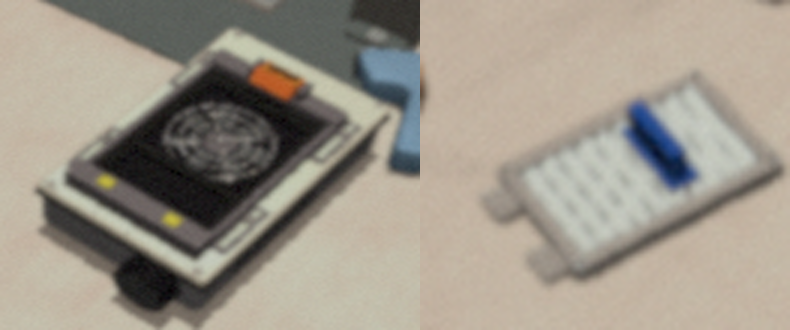

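View pics/scene0.png

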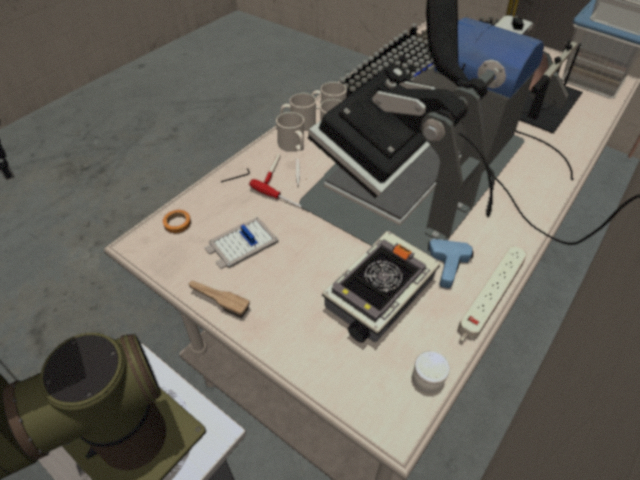

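```bash
cat > m.py <<'E'
from h import *
from scipy.optimize import least_squares
C={n:camera(n) for n in("top","scene")}
def tp(P,s=4,ox=0,bx=335,by=165): return [((x-ox)/s+bx-.4,(y)/s+by-.4) for x,y in P]
T=lambda P:np.array([(x/4+335-.4,y/4+165-.4) for x,y in P])
TF=lambda P:np.array([((x-400)/5.6+195-.4,y/5.6+205-.4) for x,y in P])
S=lambda P:np.array([(x/3+310-.4,y/2.538+220-.4) for x,y in P])
SF=lambda P:np.array([((x-420)/4.11+190-.4,y/4.125+200-.4) for x,y in P])
def pose(p,M,):
    c,s=np.cos(p[2]),np.sin(p[2]); R=np.array([[c,-s,0],[s,c,0],[0,0,1]])
    return M@R.T+[p[0],p[1],0]
def fit(M,obs,p0):
    f=lambda p:np.concatenate([(proj(C[n],pose(p,M))-o).ravel() for n,o in obs.items()])
    r=least_squares(f,p0,loss="soft_l1"); return r.x,r.fun.reshape(-1,2)
# local order: (-x,-y)...: extractor +x toward robot => far end -x ; left (world+y) = local -y
def rect(x,y,z): return np.array([[-x,-y,z],[-x,y,z],[x,y,z],[x,-y,z]])
pe,r=fit(rect(.125,.078,.070),{"top":T([(52,38),(293,58),(270,450),(22,432)]),"scene":S([(237,28),(390,117),(197,283),(40,190)])},[.575,-.186,3.14])
print("extr",pe,np.round(r,1).tolist())
pf,r=fit(rect(.075,.052,.012),{"top":TF([(530,105),(740,172),(640,478),(433,402)]),"scene":SF([(695,75),(782,170),(580,277),(505,178)])},[.5,.18,2.9])
print("filt",pf,np.round(r,1).tolist())
def loc(p,W): 
    c,s=np.cos(p[2]),np.sin(p[2]); d=W[:,:2]-p[:2]; return np.c_[d[:,0]*c+d[:,1]*s,-d[:,0]*s+d[:,1]*c]*1000
print("lip nose top edge (z .0895)",loc(pe,toworld(C["top"],T([(68,380),(245,393)]),.0895)))
print("lip back bottom edge (z .070/.0895)",loc(pe,toworld(C["top"],T([(55,410),(253,425)]),.07)),loc(pe,toworld(C["top"],T([(55,410),(253,425)]),.0895)))
print("front wall inner top .0855",loc(pe,toworld(C["top"],T([(85,123),(255,138)]),.0855)))
t=C["top"]["color"]; cv2.imwrite("pics/t2.png",cv2.resize(t[90:310,130:480],None,fx=2.2,fy=2.2,interpolation=2)[...,::-1])
a=t[180:280,340:412].copy(); cv2.imwrite("pics/t3.png",cv2.resize(a,None,fx=6,fy=6,interpolation=2)[...,::-1])
np.savez("p.npz",pe=pe,pf=pf)
E
python3 m.py
```

```text
extr [ 0.585409   -0.18911338  3.07248123] [[0.4, -0.2], [1.8, 0.6], [1.1, 1.5], [-0.1, 0.3], [-1.8, -1.0], [0.7, -3.8], [0.9, -0.2], [-2.7, -3.7]]
filt [0.50535568 0.1782864  2.87161256] [[0.3, 0.1], [1.3, -0.3], [1.6, 1.2], [-0.5, 2.8], [0.5, -1.4], [0.7, -1.5], [-0.4, -0.5], [-2.3, -1.7]]
lip nose top edge (z .0895) [[ 92.01248115 -53.71626322]
 [ 90.17808029  54.31228217]]
lip back bottom edge (z .070/.0895) [[108.91566689 -58.65138532]
 [107.16223887  63.58809353]] [[110.92383946 -60.12255428]
 [109.1932353   60.52576972]]
front wall inner top .0855 [[-68.54552322 -55.41335044]
 [-69.05005818  50.45280137]]
```

View pics/t2.png

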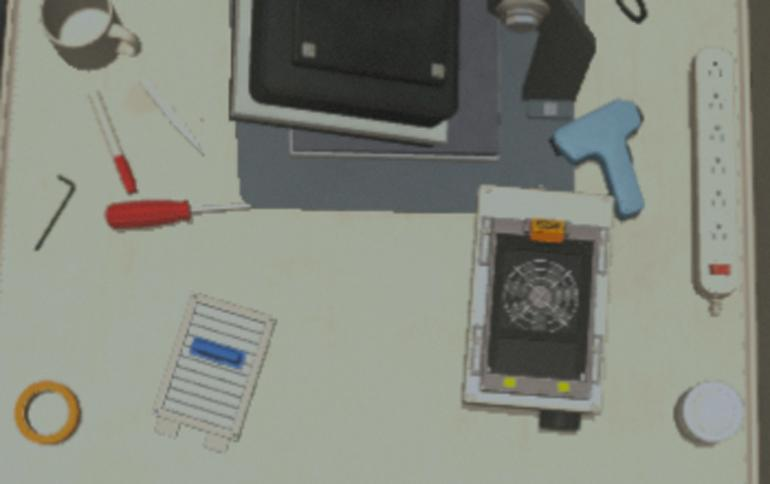

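View pics/t3.png

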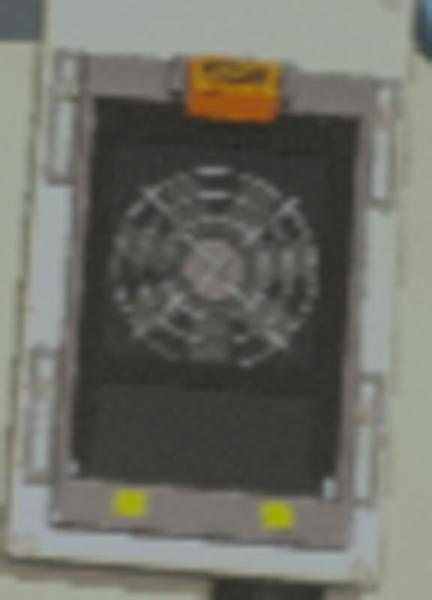

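```bash
cat > m2.py <<'E'
import io,contextlib
with contextlib.redirect_stdout(io.StringIO()):
    from m import *
T6=lambda P:np.array([(x/6+340-.4,y/6+180-.4) for x,y in P])
pt,r=fit(rect(.125,.078,.070),{"top":T([(52,38),(293,58),(270,450),(22,432)])},pe); print("extr top",pt,np.round(r,1).tolist())
pg,r=fit(rect(.075,.052,.012),{"top":TF([(530,105),(740,172),(640,478),(433,402)])},pf); print("filt top",pg,np.round(r,1).tolist())
nose=toworld(C["top"],T6([(75,480),(350,497)]),.0895); wall=toworld(C["top"],T6([(95,97),(360,117)]),.0855)
print("nose",nose,loc(pt,nose),"wall",wall,loc(pt,wall))
s=C["scene"]["color"].copy(); s=cv2.resize(s[200:350,190:450],None,fx=3,fy=3,interpolation=2)[...,::-1].copy()
def ln(P,col): cv2.polylines(s,[np.round((proj(C["scene"],P)+.5-[190,200])*3).astype(int)],True,col,1)
o=np.mean([loc(pt,nose)[:,0].mean()-82,loc(pt,wall)[:,0].mean()+77])/1000; print("off",o)
ln(pose(pt,rect(.125,.078,.07)),(0,0,255)); ln(pose(pg,rect(.075,.052,.012)),(0,0,255)); ln(pose(pg,rect(.006,.028,.038)-[.015,0,0]),(0,255,255))
ln(pose(pt,np.array([[-.077+o,-.055,.0855],[-.077+o,.055,.0855],[.082+o,.055,.0895],[.082+o,-.055,.0895]])),(0,255,0))
cv2.imwrite("pics/ov.png",s)
# top overlay of rib
for n in C:
    print(n,[np.round(x["rect"]).tolist() for x in cut_out(n,"catch")[:1]],proj(C[n],pose(pt,np.array([[-.077+o,0,.095]]))))
np.savez("p.npz",pe=pt,pf=pg,o=o)
E
python3 m2.py
```

```text
extr top [ 0.58676694 -0.18715131  3.0811567 ] [[-0.8, -0.5], [0.6, -0.2], [0.7, 0.7], [-0.5, 0.0]]
filt top [0.50755711 0.18045479 2.85475911] [[0.0, -1.0], [0.9, -0.7], [0.2, 0.5], [-1.7, 1.5]]
nose [[ 0.49735208 -0.13038658  0.0895    ]
 [ 0.49281923 -0.2421657   0.0895    ]] [[ 92.68015669 -51.26050903]
 [ 90.45335694  60.58831777]] wall [[ 0.65653889 -0.13754098  0.0855    ]
 [ 0.65088992 -0.24733155  0.0855    ]] [[-66.64814538 -53.7339187 ]
 [-67.64074806  56.1973964 ]]
off 0.009711155047417784
top [] [[377.55472283 196.52972131]]
scene [] [[399.7099194  251.28759977]]
```

View pics/ov.png

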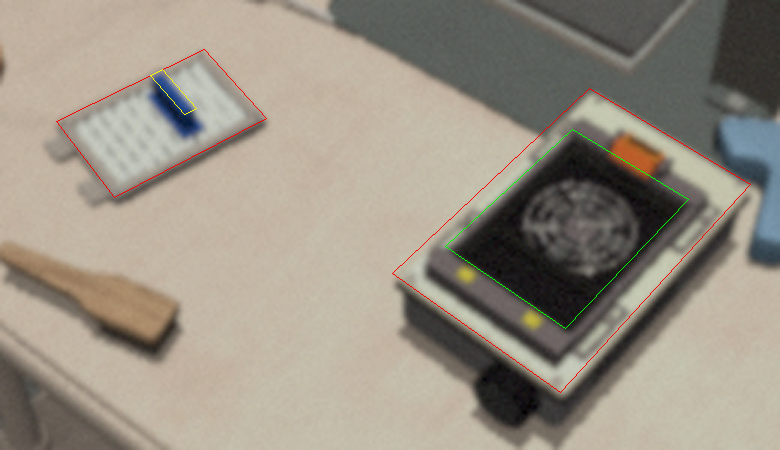

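{"name": "jog_arm", "arguments": {"steps": [[-44.5,-32.9,9,0,0,0,100],[-44.5,-32.9,9,0,0,0,100],[-44.5,-32.9,9,0,0,0,100],[-44.5,-32.9,9,0,0,0,100],[-44.5,-32.9,9,0,0,0,100],[-44.5,-32.9,9,0,0,0,100],[-44.5,-32.9,9,0,0,0,100],[-44.5,-32.9,9,0,0,0,100],[-44.5,-32.9,9,0,0,0,100],[-44.5,-32.9,9,0,0,0,100],[0,0,0,0,0,10,100],[0,0,0,0,0,10,100],[0,0,0,0,0,10,100],[0,0,0,0,0,10,100],[0,0,0,0,0,10,100],[0,0,0,0,0,10,80],[0,0,0,0,0,10,60],[0,0,0,0,0,10,60],[0,0,0,0,0,9.2,60],[0,0,0,0,0,0,60]]}}

```text
clock: 3.8
ee_pos: [0.5202, 0.1747, 0.1415]
ee_rot: [0.0, 0.8, 0.6, 0.0]
force: [0.8, -0.3, -0.7]
gripper_width: 0.0513
finger_force: 0.0
```

```bash
cat > d.py <<'E'
import sys
from h import *
from scipy.spatial.transform import Rotation as Rt
def go(p,yaw,tilt):
    "target TCP p, tool-y yaw deg, tilt about tool x deg; prints shift in present tool axes (mm), then turn"
    o=observe(); R=Rt.from_quat(np.roll(o["ee_rot"],-1))
    cy,sy=np.cos(np.radians(yaw)),np.sin(np.radians(yaw)); y=[cy,sy,0]; z=[0,0,-1]
    G=Rt.from_matrix(np.c_[np.cross(y,z),y,z])*Rt.from_euler("x",tilt,degrees=True)
    print("shift",np.round(R.inv().apply(np.array(p)-o["ee_pos"])*1000,1),"turn",np.round((R.inv()*G).as_rotvec(degrees=True),2))
    print(o["clock"],np.round(o["ee_pos"],4),np.round(o["force"],1),np.round(o["torque"],2),o["gripper_width"])
    return R,G
E
python3 - <<'E'
from d import *
go([.521,.175,.0135],-16.4,0)
c=camera("top"); p=np.load("p.npz"); cv2.imwrite("pics/g1.png",cv2.resize(c["color"][190:310,180:280],None,fx=5,fy=5,interpolation=2)[...,::-1])
E
```

```text
shift [  0.5   0.6 128. ] turn [ 0.01 -0.01  0.07]
3.8 [0.5202 0.1747 0.1415] [ 0.8 -0.3 -0.7] [ 0.03 -0.02 -0.  ] 0.051326209927203895
```

View pics/g1.png

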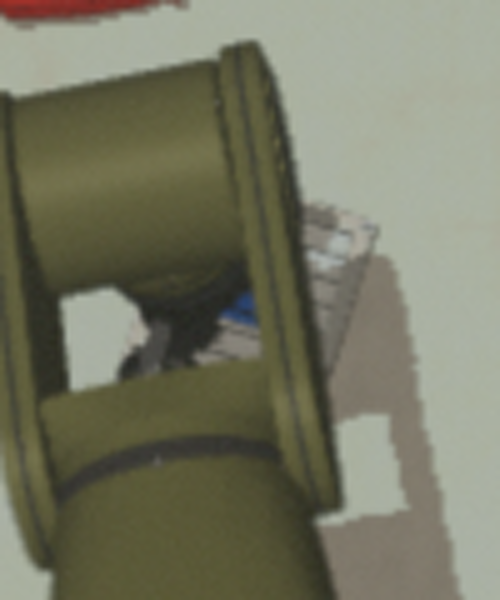

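{"name": "jog_arm", "arguments": {"steps": [[0,0,40,0,0,0,60],[0,0,40,0,0,0,60],[0,0,25,0,0,0,60],[0,0,12,0,0,0,60],[0,0,6,0,0,0,60],[0,0,4,0,0,0,50],[0,0,0,0,0,0,30],[0,0,0,0,0,0,10],[0,0,0,0,0,0,0],[0,0,0,0,0,0,0],[0,0,0,0,0,0,0],[0,0,0,0,0,0,0],[0,0,0,0,0,0,0]]}}

```text
clock: 5.48
ee_pos: [0.521, 0.1749, 0.0154]
ee_rot: [0.0, 0.801, 0.599, 0.001]
force: [-0.1, -1.2, 6.3]
gripper_width: 0.0106
finger_force: 61.3
```

```bash
cat >> d.py <<'E'
PE=np.array([.5868,-.1872]); YE=3.088; OFF=.0097; GZ=15.4; GY=1.6
def tcp(X,h,th,dy=1.0):
    "X: filter lower +x edge along seat (mm, seat middle 0), h over ledge, tilt deg"
    a=np.radians(th); x=X-90*np.cos(a)+GZ*np.sin(a)+OFF*1000; z=76+h+90*np.sin(a)+GZ*np.cos(a); y=dy+GY
    c,s=np.cos(YE),np.sin(YE)
    return np.r_[PE+np.array([c*x-s*y,s*x+c*y])/1000,z/1000]
def fg(X,h,th,dy=1.0): return go(tcp(X,h,th,dy),np.degrees(YE)-180,-th)
def where(dy=1.0):
    o=observe(); R=Rt.from_quat(np.roll(o["ee_rot"],-1)).as_matrix(); th=np.degrees(np.arcsin(R[2,1])); a=np.radians(th)
    c,s=np.cos(YE),np.sin(YE); d=(np.array(o["ee_pos"])[:2]-PE)*1000; F=np.array(o["force"])
    x=c*d[0]+s*d[1]; y=-s*d[0]+c*d[1]
    print("X %.1f y %.1f h %.1f th %.2f yaw %.2f"%(x+90*np.cos(a)-GZ*np.sin(a)-OFF*1000,y-GY,o["ee_pos"][2]*1000-76-90*np.sin(a)-GZ*np.cos(a),th,np.degrees(np.arctan2(R[1,1],R[0,1]))),
     "Fext",np.round([c*F[0]+s*F[1],-s*F[0]+c*F[1],F[2]],1),"T",np.round(o["torque"],2),"clk",o["clock"],"w",round(o["gripper_width"],4))
E
python3 -c "
from d import *
fg(45,30,18)"
```

```text
shift [-325.1  191.8 -133.1] turn [-17.83   2.06 -13.26]
5.475 [0.521  0.1749 0.0154] [-0.1 -1.2  6.3] [-0.05  0.09  0.01] 0.010598536665979789
```

{"name": "jog_arm", "arguments": {"steps": [[0,0,-5,0,0,0,0],[0,0,-15,0,0,0,0],[0,0,-30,0,0,0,0],[0,0,-40,0,0,0,0],[0,0,-40,0,0,0,0],[0,0,-30,0,0,0,0],[0,0,-10,0,0,0,0]]}}

```text
clock: 6.35
ee_pos: [0.5211, 0.175, 0.1872]
ee_rot: [0.001, 0.801, 0.599, 0.002]
force: [0.3, 0.6, -2.4]
gripper_width: 0.0106
finger_force: 60.1
```

{"name": "jog_arm", "arguments": {"steps": [[-20,12,0,0,0,0,0],[-38,22.5,0,0,0,0,0],[-38,22.5,0,0,0,0,0],[-38,22.5,0,0,0,0,0],[-38,22.5,0,0,0,0,0],[-38,22.5,0,0,0,0,0],[-38,22.5,0,0,0,0,0],[-38,22.5,0,0,0,0,0],[-28,16,0,0,0,0,0],[-11,6.5,0,0,0,0,0],[0,0,0,-4.46,0.51,-3.31,0],[0,0,0,-4.46,0.51,-3.31,0],[0,0,0,-4.46,0.51,-3.31,0],[0,0,0,-4.46,0.51,-3.31,0],[0,0,0,0,0,0,0]]}}

```text
clock: 8.22
ee_pos: [0.6105, -0.1902, 0.1826]
ee_rot: [0.111, 0.717, 0.679, 0.106]
force: [-1.3, -0.4, -2.6]
gripper_width: 0.0107
finger_force: 60.1
```

Run:
```python
from d import *
where(); fg(52,1,18)
c=camera("scene"); s=cv2.resize(c["color"][190:350,260:460],None,fx=3.9,fy=3.7,interpolation=2)[...,::-1].copy(); cv2.imwrite("pics/h1.png",s)
# expected filter corners in scene for check
```

```text
X 47.6 y 0.1 h 64.6 th 17.70 yaw -3.13 Fext [ 1.3  0.4 -2.6] T [0.02 0.34 0.02] clk 8.225 w 0.0107
shift [ -0.9 -23.6  58.7] turn [-0.3  -0.03 -0.06]
8.225 [ 0.6105 -0.1902  0.1826] [-1.3 -0.4 -2.6] [0.02 0.34 0.02] 0.010728802074742085
```

View pics/h1.png

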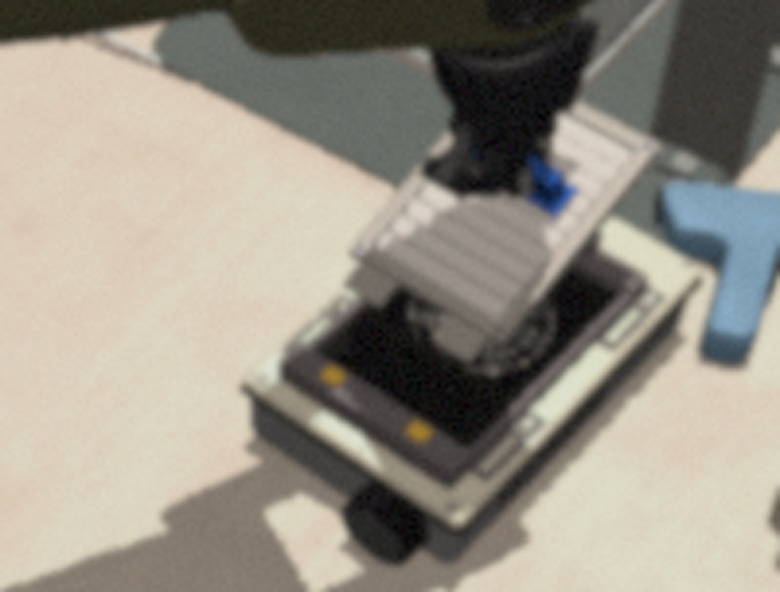

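{"name": "jog_arm", "arguments": {"steps": [[-0.2,-4.2,10.5,-0.3,0,0,0],[-0.2,-4.2,10.5,0,0,0,0],[-0.2,-4.2,10.5,0,0,0,0],[-0.1,-4.2,10.5,0,0,0,0],[-0.1,-2.5,6,0,0,0,0],[0,-1.2,3,0,0,0,0],[0,0,0,0,0,0,0]]}}

```text
clock: 9.15
ee_pos: [0.6088, -0.192, 0.1295]
ee_rot: [0.115, 0.717, 0.679, 0.109]
force: [-0.2, -0.1, -2.7]
gripper_width: 0.0107
finger_force: 60.1
```

Run:
```python
from d import *
where(); fg(52,1,18)
R,G=go([.6,-.19,.13],-3.1,-18)
# axes: 1mm along extractor +x and down, in tool axes
c,s=np.cos(YE),np.sin(YE); print(np.round(G.inv().apply([[c,s,0],[-s,c,0],[0,0,-1]]),3))
# check lateral: predicted vs seen
C=camera("scene"); r=cut_out("scene","filter"); print([(x["p"],x["rect"]) for x in r[:1]])
o=observe(); p=np.array(o["ee_pos"])
f=lambda P:p+R.apply(np.c_[np.array(P)[:,1]*0+(np.array(P)[:,1]-GY)*-1,-(np.array(P)[:,0]+15),-(np.array(P)[:,2]-GZ)]/1000)
# filter y axis = ? tool x points world +y, filter +y ~ world -y
print(np.round(proj(C,f([[75,-52,12],[75,52,12],[75,52,0],[75,-52,0]])),1).tolist())
cv2.imwrite("pics/h2.png",cv2.resize(C["color"][220:330,300:440],None,fx=5.5,fy=5.5,interpolation=2)[...,::-1])
```

```text
X 48.8 y 2.0 h 10.7 th 18.22 yaw -3.08 Fext [ 0.2  0.1 -2.7] T [0.   0.26 0.06] clk 9.15 w 0.0107
shift [ 1.  -6.1  8.6] turn [ 0.22  0.05 -0.01]
9.15 [ 0.6088 -0.192   0.1295] [-0.2 -0.1 -2.7] [0.   0.26 0.06] 0.010708611953567485
shift [ 1.5 -8.3 -3.3] turn [0.22 0.04 0.02]
9.15 [ 0.6088 -0.192   0.1295] [-0.2 -0.1 -2.7] [0.   0.26 0.06] 0.010708611953567485
[[-0.001 -0.951 -0.309]
 [-1.     0.     0.   ]
 [-0.    -0.309  0.951]]
[(0.66, [347.7, 236.4, 78.0, 68.0])]
[[348.4, 272.4], [386.5, 297.4], [386.9, 299.4], [349.2, 274.5]]
```

View pics/h2.png

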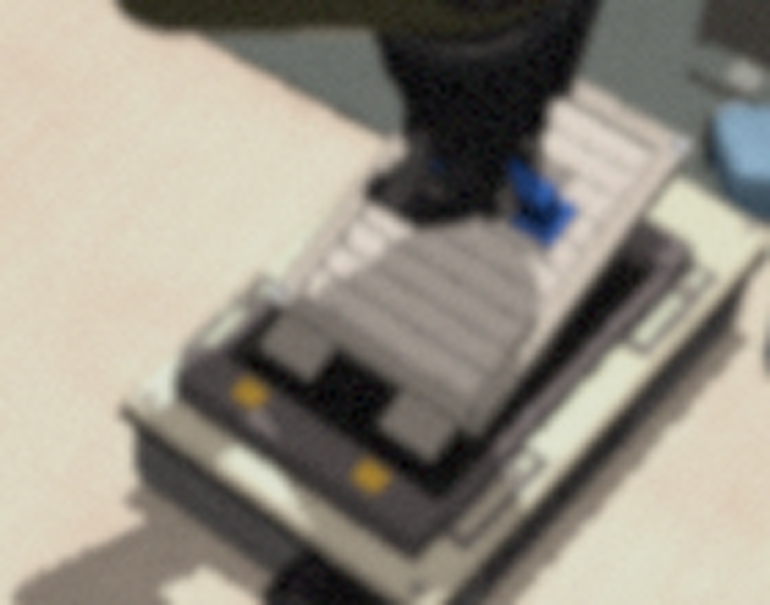

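{"name": "jog_arm", "arguments": {"steps": [[-0.5,-1.5,2.1,0,0,0,0],[0,-1.5,2.1,0,0,0,0],[0,-1.5,2,0,0,0,0],[0,-1.5,2,0,0,0,0],[0,0,0,0,0,0,0]]}}

```text
clock: 9.88
ee_pos: [0.6053, -0.1922, 0.1193]
ee_rot: [0.115, 0.717, 0.679, 0.108]
force: [-0.1, 0.1, -2.2]
gripper_width: 0.0109
finger_force: 60.1
```

```bash
python3 -c "
from d import *
where(2.5); fg(75,1,18,2.5)"
```

```text
X 52.3 y 2.4 h 0.6 th 18.18 yaw -3.08 Fext [ 0.1 -0.1 -2.2] T [0.01 0.23 0.02] clk 9.875 w 0.0109
shift [ -0.1 -21.4  -7.2] turn [ 0.18  0.04 -0.01]
9.875 [ 0.6053 -0.1922  0.1193] [-0.1  0.1 -2.2] [0.01 0.23 0.02] 0.010906719636500004
```

{"name": "jog_arm", "arguments": {"steps": [[0,-2.0,-1.0,0,0,0,0],[0,-1.9,-0.6,0,0,0,0],[0,-1.9,-0.6,0,0,0,0],[0,-1.9,-0.6,0,0,0,0],[0,-1.9,-0.6,0,0,0,0],[0,-1,-0.3,0,0,0,0]]}}

```text
clock: 10.62
ee_pos: [0.5942, -0.1917, 0.12]
ee_rot: [0.115, 0.717, 0.679, 0.109]
force: [-0.8, 0.5, -1.9]
gripper_width: 0.0108
finger_force: 60.1
```

{"name": "jog_arm", "arguments": {"steps": [[0,-1,-0.3,0,0,0,0],[0,-1,-0.3,0,0,0,0],[0,-1,-0.3,0,0,0,0]]}}

```text
clock: 11.0
ee_pos: [0.5912, -0.1915, 0.1199]
ee_rot: [0.115, 0.717, 0.679, 0.109]
force: [-0.5, -0.3, -2.0]
gripper_width: 0.011
finger_force: 60.1
```

```bash
python3 -c "
from d import *
where(2.5)"
```

```text
X 66.4 y 2.5 h 1.2 th 18.22 yaw -3.07 Fext [ 0.5  0.3 -2. ] T [-0.03  0.27 -0.07] clk 11.0 w 0.011
```

{"name": "jog_arm", "arguments": {"steps": [[0,-1,-0.3,0,0,0,0],[0,-1,-0.3,0,0,0,0],[0,-1,-0.3,0,0,0,0],[0,-1,-0.3,0,0,0,0]]}}

```text
clock: 11.5
ee_pos: [0.587, -0.1913, 0.1198]
ee_rot: [0.115, 0.717, 0.679, 0.109]
force: [0.8, 0.2, -1.9]
gripper_width: 0.0111
finger_force: 60.1
```

{"name": "jog_arm", "arguments": {"steps": [[0,-1,-0.3,0,0,0,0],[0,-1,-0.3,0,0,0,0]]}}

```text
clock: 11.75
ee_pos: [0.5849, -0.1912, 0.1198]
ee_rot: [0.115, 0.717, 0.679, 0.109]
force: [-0.5, 0.2, -1.8]
gripper_width: 0.0106
finger_force: 60.1
```

{"name": "jog_arm", "arguments": {"steps": [[0,-1,-0.3,0,0,0,0]]}}

```text
clock: 11.88
ee_pos: [0.5839, -0.1911, 0.1198]
ee_rot: [0.115, 0.717, 0.679, 0.109]
force: [-0.5, 1.0, -3.0]
gripper_width: 0.0108
finger_force: 60.1
```

```bash
python3 -c "
from d import *
where(2.5)"
```

```text
X 73.7 y 2.5 h 1.0 th 18.22 yaw -3.08 Fext [ 0.5 -1.  -3. ] T [0.07 0.27 0.02] clk 11.875 w 0.0108
```

{"name": "jog_arm", "arguments": {"steps": [[0,-1,-0.3,0,0,0,0]]}}

```text
clock: 12.0
ee_pos: [0.5828, -0.1911, 0.1197]
ee_rot: [0.115, 0.717, 0.679, 0.109]
force: [0.7, -0.9, -2.9]
gripper_width: 0.0109
finger_force: 60.1
```

{"name": "jog_arm", "arguments": {"steps": [[0,-0.8,-0.3,0,0,0,0]]}}

```text
clock: 12.12
ee_pos: [0.582, -0.191, 0.1197]
ee_rot: [0.115, 0.717, 0.679, 0.109]
force: [-0.2, -0.2, -2.8]
gripper_width: 0.0103
finger_force: 60.1
```

{"name": "jog_arm", "arguments": {"steps": [[0,-0.8,-0.3,0,0,0,0]]}}

```text
clock: 12.25
ee_pos: [0.5815, -0.1911, 0.1201]
ee_rot: [0.116, 0.717, 0.679, 0.109]
force: [1.9, -0.5, -3.1]
gripper_width: 0.0107
finger_force: 60.0
```

{"name": "jog_arm", "arguments": {"steps": [[0,-0.8,-0.3,0,0,0,0]]}}

```text
clock: 12.38
ee_pos: [0.5812, -0.1912, 0.1205]
ee_rot: [0.116, 0.717, 0.679, 0.109]
force: [3.4, 0.5, -2.9]
gripper_width: 0.0107
finger_force: 59.8
```

{"name": "jog_arm", "arguments": {"steps": [[0,1.5,1.2,0,0,0,0],[0,0,0,0,0,0,0],[0,0.37,2.36,1.5,0,0,0],[0,0.37,2.36,1.5,0,0,0],[0,0.37,2.36,1.5,0,0,0]]}}

```text
clock: 13.0
ee_pos: [0.5853, -0.1912, 0.1124]
ee_rot: [0.086, 0.721, 0.683, 0.081]
force: [-0.5, -0.1, -2.1]
gripper_width: 0.0105
finger_force: 60.1
```

```bash
python3 -c "
from d import *
where(2.5)"
```

```text
X 75.4 y 2.5 h 0.3 th 13.59 yaw -3.07 Fext [ 0.5  0.2 -2.1] T [ 0.02  0.2  -0.05] clk 13.0 w 0.0105
```

{"name": "jog_arm", "arguments": {"steps": [[0,0.37,2.36,1.5,0,0,0],[0,0.37,2.36,1.5,0,0,0],[0,0.37,2.36,1.5,0,0,0]]}}

```text
clock: 13.38
ee_pos: [0.5879, -0.1913, 0.1058]
ee_rot: [0.058, 0.724, 0.686, 0.054]
force: [0.4, 0.4, -2.5]
gripper_width: 0.0108
finger_force: 60.1
```

{"name": "jog_arm", "arguments": {"steps": [[0,0.25,1.57,1,0,0,0],[0,0.25,1.57,1,0,0,0]]}}

```text
clock: 13.62
ee_pos: [0.5889, -0.1914, 0.103]
ee_rot: [0.046, 0.725, 0.686, 0.043]
force: [-3.0, 0.1, 2.6]
gripper_width: 0.0107
finger_force: 60.9
```

```bash
python3 -c "
from d import *
where(2.5)"
```

```text
X 75.4 y 2.5 h 0.5 th 7.16 yaw -3.09 Fext [3.  0.  2.6] T [0.04 0.02 0.04] clk 13.625 w 0.0107
```

{"name": "jog_arm", "arguments": {"steps": [[0,0.2,1.2,0.75,0,0,0]]}}

```text
clock: 13.75
ee_pos: [0.5898, -0.1917, 0.103]
ee_rot: [0.042, 0.725, 0.687, 0.039]
force: [-3.7, 1.0, 4.4]
gripper_width: 0.0104
finger_force: 61.1
```

{"name": "jog_arm", "arguments": {"steps": [[0,0.2,1.2,0.75,0,0,0]]}}

```text
clock: 13.88
ee_pos: [0.5904, -0.1919, 0.1023]
ee_rot: [0.037, 0.725, 0.687, 0.034]
force: [-3.5, 0.3, 6.2]
gripper_width: 0.011
finger_force: 61.4
```

{"name": "jog_arm", "arguments": {"steps": [[0,0.2,1.2,0.75,0,0,0]]}}

```text
clock: 14.0
ee_pos: [0.5908, -0.192, 0.1015]
ee_rot: [0.033, 0.725, 0.687, 0.03]
force: [-4.9, 0.4, 7.4]
gripper_width: 0.0109
finger_force: 61.7
```

```bash
python3 -c "
from d import *
where(2.5)"
```

```text
X 74.3 y 3.0 h 2.2 th 5.08 yaw -3.09 Fext [ 4.9 -0.1  7.4] T [0.1  0.02 0.06] clk 14.0 w 0.0109
```

{"name": "jog_arm", "arguments": {"steps": [[0,0,1.2,0,0,0,0]]}}

```text
clock: 14.12
ee_pos: [0.5912, -0.1921, 0.1007]
ee_rot: [0.033, 0.725, 0.687, 0.03]
force: [-4.5, 1.0, 9.1]
gripper_width: 0.0108
finger_force: 61.9
```

{"name": "jog_arm", "arguments": {"steps": [[0,0.1,1.2,0.4,0,0,0]]}}

```text
clock: 14.25
ee_pos: [0.5903, -0.192, 0.0985]
ee_rot: [0.03, 0.725, 0.687, 0.027]
force: [-3.4, 0.3, -0.5]
gripper_width: 0.0104
finger_force: 60.4
```

```bash
python3 -c "
from d import *
where(2.5)"
```

```text
X 75.1 y 3.0 h -0.0 th 4.57 yaw -3.08 Fext [ 3.4 -0.1 -0.5] T [-0.12  0.63 -0.06] clk 14.25 w 0.0104
```

{"name": "jog_arm", "arguments": {"steps": [[0,0.25,1.57,1,0,0,0]]}}

```text
clock: 14.38
ee_pos: [0.5901, -0.1918, 0.096]
ee_rot: [0.022, 0.726, 0.687, 0.02]
force: [-4.1, -0.7, 3.8]
gripper_width: 0.0108
finger_force: 61.1
```

{"name": "jog_arm", "arguments": {"steps": [[0,0.25,1.57,1,0,0,0]]}}

```text
clock: 14.5
ee_pos: [0.5905, -0.1918, 0.0943]
ee_rot: [0.016, 0.726, 0.688, 0.014]
force: [-4.8, -0.5, 5.9]
gripper_width: 0.011
finger_force: 61.3
```

```bash
python3 -c "
from d import *
where(2.5)"
```

```text
X 75.6 y 2.8 h -0.9 th 2.44 yaw -3.09 Fext [4.7 0.7 5.9] T [ 0.07  1.06 -0.  ] clk 14.5 w 0.011
```

{"name": "jog_arm", "arguments": {"steps": [[0,0.2,0.5,1.2,0,0,0]]}}

```text
clock: 14.62
ee_pos: [0.5907, -0.1917, 0.0932]
ee_rot: [0.008, 0.726, 0.688, 0.007]
force: [-2.8, -1.2, -2.6]
gripper_width: 0.0108
finger_force: 59.9
```

{"name": "jog_arm", "arguments": {"steps": [[0,0.2,0.8,1,0,0,0]]}}

```text
clock: 14.75
ee_pos: [0.5911, -0.1913, 0.0917]
ee_rot: [0.002, 0.726, 0.688, 0.002]
force: [-1.0, 0.1, -0.9]
gripper_width: 0.0103
finger_force: 60.2
```

```bash
python3 -c "
from d import *
where(2.5)"
```

```text
X 75.7 y 2.3 h -0.2 th 0.28 yaw -3.09 Fext [ 1.  -0.  -0.9] T [0.01 0.16 0.  ] clk 14.75 w 0.0103
```

{"name": "jog_arm", "arguments": {"steps": [[0,0,0.6,0.3,0,0,0],[0,0,0.6,0.3,0,0,0]]}}

```text
clock: 15.0
ee_pos: [0.5913, -0.1913, 0.0915]
ee_rot: [-0.001, 0.726, 0.688, -0.002]
force: [-4.2, 0.9, 4.2]
gripper_width: 0.0104
finger_force: 60.9
```

{"name": "jog_arm", "arguments": {"steps": [[0,0,0.8,0.2,0,0,0],[0,0,0.8,0,0,0,0]]}}

```text
clock: 15.25
ee_pos: [0.5913, -0.1913, 0.0914]
ee_rot: [-0.003, 0.726, 0.688, -0.003]
force: [-8.5, 2.6, 9.9]
gripper_width: 0.0107
finger_force: 62.0
```

```bash
python3 -c "
from d import *
where(2.5)"
```

```text
X 75.7 y 2.3 h 0.7 th -0.45 yaw -3.09 Fext [ 8.7 -2.1  9.9] T [0.55 0.78 0.08] clk 15.25 w 0.0107
```

{"name": "jog_arm", "arguments": {"steps": [[0,0,-2.3,-0.4,0,0,0],[0,0,0,0,0,0,0],[0,0,0,0,0,0,20],[0,0,0,0,0,0,40],[0,0,0,0,0,0,50],[0,0,0,0,0,0,50],[0,0,0,0,0,0,50],[0,0,-15,0,0,0,50],[0,0,-35,0,0,0,50],[0,0,-50,0,0,0,50],[0,-40,-40,0,0,0,50],[0,-55,-20,0,0,0,50],[0,-55,-20,0,0,0,50],[0,-55,0,0,0,0,50],[0,-30,0,0,0,0,50]]}}

```text
clock: 17.12
ee_pos: [0.355, -0.1785, 0.274]
ee_rot: [0.002, 0.726, 0.688, -0.0]
force: [-0.1, -0.4, -0.0]
gripper_width: 0.0428
finger_force: 0.0
```

Run:
```python
from d import *
o=observe(); print(o["clock"],o["ee_pos"],o["force"])
a=camera("top")["color"][165:290,335:420]; b=camera("scene")["color"][225:340,310:450]
cv2.imwrite("pics/e.png",cv2.hconcat([cv2.resize(a,(374,550),interpolation=2),cv2.resize(b,(420,550),interpolation=2)])[...,::-1])
```

```text
17.125 [ 0.35501868 -0.17853904  0.27398365] [-0.11776186 -0.39370704 -0.04654342]
```

View pics/e.png

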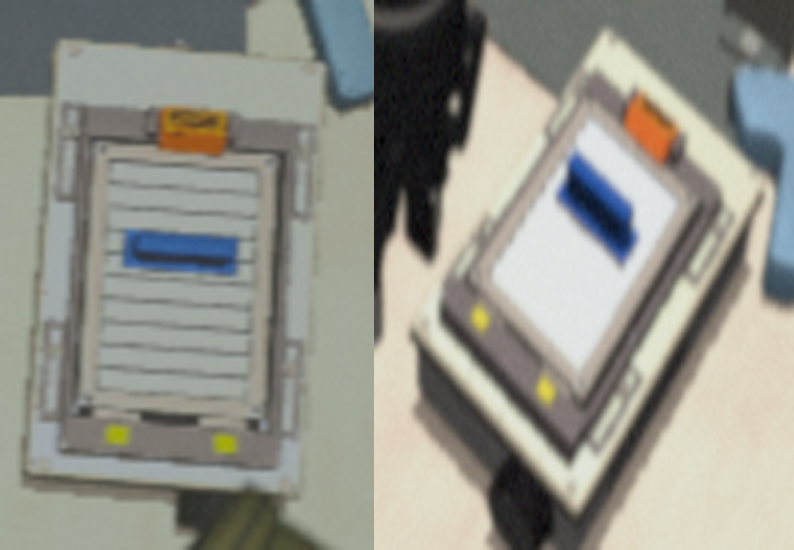

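The picture shows the filter flat in the seat. Its tabs are under the lip (about (180,420) in the left crop), and the orange catch overlaps its far edge at (193,150). Nothing is touching it, so I'm handing the job in.

```bash
python3 -c "
from station import *
print(finish_job())"
```

```text
the job is handed in; nothing more can be done
None
```

The filter is fitted and handed in: tabs under the lip, lying flat in the seat, the orange catch over its far edge in the last picture, the gripper clear, about 17 s used, contact forces read at the wrist below about 14 N, and no bystander touched.

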